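# Jack up the sine plate and hold it for the gauge blocks

### The job

Set the small lever jack on the bench so that its saddle stands centred under the marked lift point on the ledge of the sine plate, and let go of the jack there with its handle still up. Then push the jack's handle all the way down so that the jack alone raises the plate, and finish while still holding the handle down, keeping the plate up for a colleague who slides the gauge blocks under it. Do not lift or push the sine plate yourself, and leave the gauge blocks, loupe and tweezers where they lie.

Things in the scene. Friction and masses are not known exactly. Their poses are not given: they have to be found in the camera images.
- sine_plate: fixed steel sine plate: base 24 mm high; hinged top 240 x 110 x 22 mm, upper face 66 mm up, U-shaped block (to 100 mm) on it. Origin on the bench under the top's middle; x points to the hinged end (hinge x=+120, 44 mm up), z up. Free end x=-120; a ledge 90 mm wide, underside 56 mm up, runs on to x=-167; below it is open (base ends at x=-95)
- lift_point (a point): marked lift point: centre of the lower face of a round pad, 24 mm across, 4 mm proud of the ledge's underside, at x=-145, y=+20 mm of sine_plate, 52 mm above the bench at rest. A dark ring with a dot on the ledge's upper face marks the spot, off the ledge's middle
- sine_top (a joint): angle of the hinged top, rad: 0 at rest, grows as the free end rises; falls back to 0 by its weight (about 7 N lifts it at the lift point). With the saddle under the lift point and the handle fully down it reads about 0.08
- jack: loose grey toe jack, about 0.8 kg. Base plate 180 x 56 x 8 mm; tower x=-5 to +25 mm, 34 mm wide in y, top 69 mm up: grip it across y from above to lift the jack. Origin: centre of the base's underside; x points to the saddle end, z up. Saddle centre at x=+70 mm; the handle leans up and back to -x from a pivot at x=-5 mm, 44 mm up
- saddle (a point): centre of the upper face of the jack's round saddle (30 mm across); 40 mm above the jack's underside with the handle up, about 33 mm higher with it down
- crossbar (a point): centre of the round rubber crossbar on the end of the jack's handle: 18 mm thick, 52 mm long along the jack's y, 115 mm from the pivot. Handle up: 109 mm above the bench at x=-100 mm of the jack; handle down: 44 mm above it at x=-120 mm
- jack_lever (a joint): handle angle, rad: 0 up (start), grows as pushed down, 0.6 level, stop at 0.62. Spring and load return it to 0 when let go; under load it takes 4 to 9 N at the crossbar. The saddle rises 55 mm per rad
- gauge_block_large: loose steel gauge block 30 x 30 x 9 mm; leave alone. Origin centre of underside
- gauge_block_small: loose steel gauge block 20 x 30 x 9 mm; leave alone. Origin centre of underside
- loupe: loose black eyepiece loupe, 34 mm across, 36 mm high, upright; leave alone. Origin centre of underside
- tweezers: loose steel tweezers 124 x 20 x 10 mm lying near the front edge; leave alone. Origin centre of underside

How it is judged:
On the way, in this order (a step that is already met when the one before it is completed fails the run):
1. the jack stands flat on the bench with its saddle under the lift point, let go, handle up, plate still down (horizontal distance between saddle and lift_point below 0.01 m and height (world z) of jack below 0.004 m and angle between jack's own z axis and vertical below 0.04 rad and value of joint jack_lever below 0.12 rad and value of joint sine_top below 0.012 rad and contact force between the fingers and jack below 0.3 N), for 0.2 s.
2. the handle is pushed down and the jack raises the plate (value of joint jack_lever above 0.52 rad and value of joint sine_top above 0.05 rad and contact force between jack and sine_plate above 2.5 N), for 0.2 s.
At the end, for the whole second after the job is handed in: Fingers hold the handle down (over 0.52 rad, over 1 N); the saddle is within 12 mm of the lift point and carries the plate (over 2.5 N); the plate is up over 0.05 rad and still (under 0.05 rad/s); jack flat (tilt under 0.06 rad, under 6 mm up); robot not touching the sine plate (all of step 2 and velocity of joint sine_top below 0.05 rad/s and horizontal distance between saddle and lift_point below 0.012 m and contact force between the fingers and jack above 1 N and contact force between each of the arm, the fingers and sine_plate below 0.3 N and angle between jack's own z axis and vertical below 0.06 rad and height (world z) of jack below 0.006 m); the arm keeps its last pose, push and grip.
It fails at once if the robot lifts or pushes the sine plate itself (over 6 N) (contact force between any of the arm, the fingers and sine_plate above 6 N).
It fails at once if a gauge block, the loupe or the tweezers are moved by more than 25 mm (distance of any of gauge_block_large, gauge_block_small, loupe, tweezers from where it was at the start of the episode above 0.025 m).
It also fails if it takes over 48 s, if anything falls off the work surface, if the arm or the gripper's body presses on something with over 40 N, if the wrist force passes 120 N, or if a joint passes its speed limit or range.

### The arm

A 6-joint arm with a two-finger parallel gripper is mounted at the origin on a cart in front of the work surface, level with it; the furniture and walls round the work are solid. World frame = base frame: x ahead of the robot, y to its left, z up, the work surface at z = 0. Lengths are in m, angles in rad, forces in N, time in s.
With the tool pointing down it reaches from about 0.325 to 0.925 m from the base axis. Payload 3.1 kg.
Tool frame: the origin (TCP) lies on the centre line of the jaws, within the pads' length; the fingertips stand 11 mm ahead of it and the grasp point (between the pads) lies 8 mm behind it; z points along the fingers, y is the line along which they close (so a half turn about z gives the same grasp; the last joint's range is limited). The gripper opens to 85 mm and grips with 20 to 120 N. Pads are 22 mm wide; open, the fingers measure 114 mm over their backs; the gripper's body (76 mm by 85 mm) begins 54 mm behind the grasp point. The pads swing forward as they close: fully open they stand 13 mm farther back than shut.
Start: joints at [1.213, 0.217, 1.613, -0, 1.311, -0.112], TCP at [0.152, 0.606, 0.242] pointing down, gripper open.
Joint ranges: [-2.75, 2.75], [-0.78, 2.1], [0.31, 2.55], [-1.13, 4.27], [0.13, 2.63], [-2.58, 2.58]. Speed limits (rad/s): [2.79, 2.79, 3.14, 3.14, 3.14, 3.14].

### API

Orientations are given as a rotation vector (axis times angle).
In Python, from station import robot gives the robot as it stands.
- The arm moves only by the shell command python3 -m crank 'ROWS' [OPENING] [FORCE]. ROWS is JSON, a list of rows, each a list of 6 numbers: the shift along the world's x, y, z in mm, then the turn, a rotation vector about the world's x, y, z in rad. A call has 1 to 5 rows; each row is the pose to reach, as a shift and turn from the pose commanded when the call began; what a row does not reach only later rows make up. A row lasts 1/12 s, in which the tool goes at most 41.7 mm and 7.16 degrees, less where a joint would pass 70% of its speed; a pose out of reach is approached as far as the arm can. A call with a gripper value outside its range is refused whole. OPENING is the closure, from -1 (fully open) to 1 (shut), so that 0 is half open, set as the call begins (- or left out, the last holds). The fingers move at their own pace and stop on an object; FORCE is the grip in N (left out, the last holds). Time passes only in rows, so rows that repeat a pose let the fingers close. It gives the time, the measured TCP pose, the force, the opening and the grip force at its end, in the units of the state.
- robot.sense(): the state, without advancing time (a new reading comes with each control period).
- robot.snapshot(name): name is "scene" or "top" or "wrist"; returns the picture (384x512x3 uint8, red, green, blue); there is no depth.
- robot.get_calibration(name): a dict with "intrinsics" (3x3 intrinsics, pixels), "k1" (the pictures are not rectified: a ray, as slopes to the right and down, at radius r is drawn at 1 + k1 r^2 times it, then the intrinsics apply), "rvec" (rotation vector, rad) and "tvec" (3), from world to camera coordinates, as OpenCV has them. Camera axes: x right, y down, z forward; pixel columns grow to the right and rows downward; lengths in m; the calibration is good to about 2 mm. A picture is of the moment at which its call begins: read the wrist's pose just before it. get_calibration takes no time and is no camera call; for the wrist camera it gives the pose at the moment of the call.
- robot.close_job(): hands the job in; it is judged then, once.
The state is a dict: "t": time; "qpos": joint angles; "dq": joint speeds; "joint_efforts": joint torques, N m; "position": TCP position; "ee_rot": TCP orientation; "ft_force": force on the tool from outside, world axes, zero at the start; "wrist_torque": the same for the moment, N m; "opening": finger opening in m; "grasp_force": force on a finger pad.
Only numpy, scipy, OpenCV 4.12 (cv2) and the standard library are available. Lean on these libraries where they do the work, as an engineer would, in place of code of your own. Each camera call takes 0.05 s, during which the arm holds its last target. There are 200 camera calls.

## Working session

There is one attempt and no reset: what is moved stays moved. The work goes in short steps, Python scripts to look and compute and a shell command to move; the robot and the scene stay as the last step left them, time stands still between calls to the robot, and variables do not carry over. Pictures are saved under pics/ and viewed, at most 10 in all, crops included, and the job is handed in when it is done.

```bash
mkdir -p pics; cat > h.py <<'E'
import numpy as np, cv2
from station import robot
def cam(n):
    c=robot.get_calibration(n); K=np.array(c["intrinsics"]); R=cv2.Rodrigues(np.array(c["rvec"],float))[0]; return K,float(c["k1"]),R,np.array(c["tvec"],float).ravel()
def pix2w(C,uv,z):
    K,k1,R,t=C; out=[]
    for u,v in np.atleast_2d(uv):
        d=np.array([(u-K[0,2])/K[0,0],(v-K[1,2])/K[1,1]]); s=d.copy()
        for _ in range(30): s=d/(1+k1*(s@s))
        r=R.T@np.array([s[0],s[1],1]); o=-R.T@t
        out.append(o+r*(z-o[2])/r[2])
    return np.array(out)
def w2pix(C,P):
    K,k1,R,t=C; X=np.atleast_2d(P)@R.T+t; s=X[:,:2]/X[:,2:]; s=s*(1+k1*(s**2).sum(1,keepdims=True))
    return s*[K[0,0],K[1,1]]+[K[0,2],K[1,2]]
def snap(n,f):
    C=cam(n); im=robot.snapshot(n); cv2.imwrite("pics/"+f,im[:,:,::-1]); return C,im
E
python3 - <<'E'
from h import *
for n in("scene","top"):
    C,im=snap(n,n+"0.png"); print(n,C[0].round(1).tolist(),C[1],(-C[2].T@C[3]).round(3),C[2].round(2).tolist())
    cv2.imwrite("pics/%s0b.png"%n,cv2.resize(im[:,:,::-1],(800,600),interpolation=cv2.INTER_CUBIC))
s=robot.sense(); print(s["t"],s["position"],s["ee_rot"],s["opening"])
E
```

```text
scene [[478.7, 0.0, 256.9], [0.0, 478.7, 186.1], [0.0, 0.0, 1.0]] -0.09033580364740786 [-0.538 -0.469  0.754] [[0.44, -0.9, 0.02], [-0.45, -0.24, -0.86], [0.78, 0.37, -0.51]]
top [[489.2, 0.0, 257.9], [0.0, 489.2, 191.0], [0.0, 0.0, 1.0]] -0.1963094504897403 [0.368 0.038 1.667] [[0.01, -1.0, -0.0], [-1.0, -0.01, -0.07], [0.07, 0.01, -1.0]]
0.1 [0.15179934 0.60554324 0.24105909] [-0.38502699 -3.11739703  0.00339096] 0.08547346345279666
```

View pics/top0b.png

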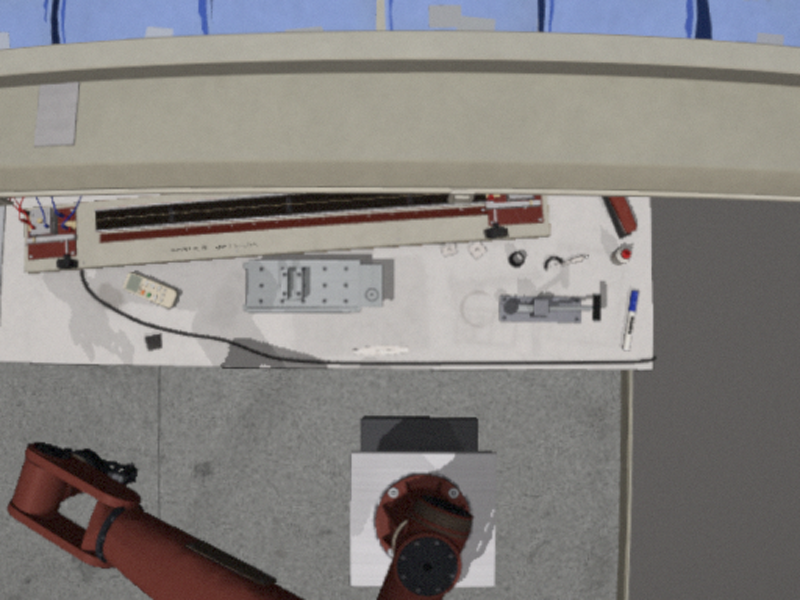

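View pics/scene0b.png

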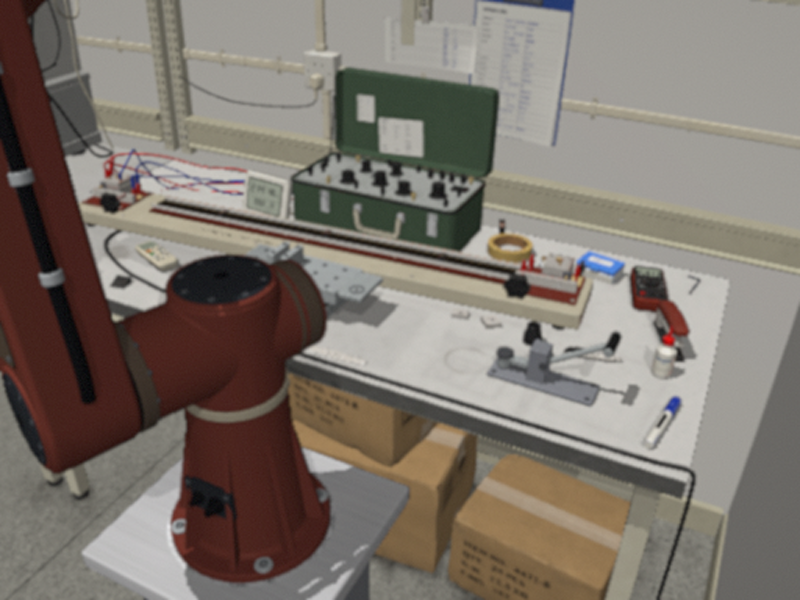

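Top view (800 px scale): the sine plate is at about (313,285), with the ring mark on its ledge at (371,295). The jack is at about (545,307), saddle to the left and crossbar at (597,307). The blocks are at (449,250) and (477,250), the loupe at (517,258) and the tweezers at (380,349).

Next I'll enlarge the work region.

```bash
python3 - <<'E'
from h import *
im=cv2.imread("pics/top0.png")
a=cv2.resize(im[150:240,150:290],None,fx=5.7,fy=5.7,interpolation=cv2.INTER_CUBIC)[:300]
b=cv2.resize(im[160:222,275:415],None,fx=5.7,fy=5.7,interpolation=cv2.INTER_CUBIC)[:300]
a=cv2.resize(im[160:212,150:290],(798,296),interpolation=cv2.INTER_CUBIC);b=cv2.resize(im[170:222,280:420],(798,296),interpolation=cv2.INTER_CUBIC)
cv2.imwrite("pics/t1.png",np.vstack([a,b]))
E
```

```text
(no output)
```

View pics/t1.png

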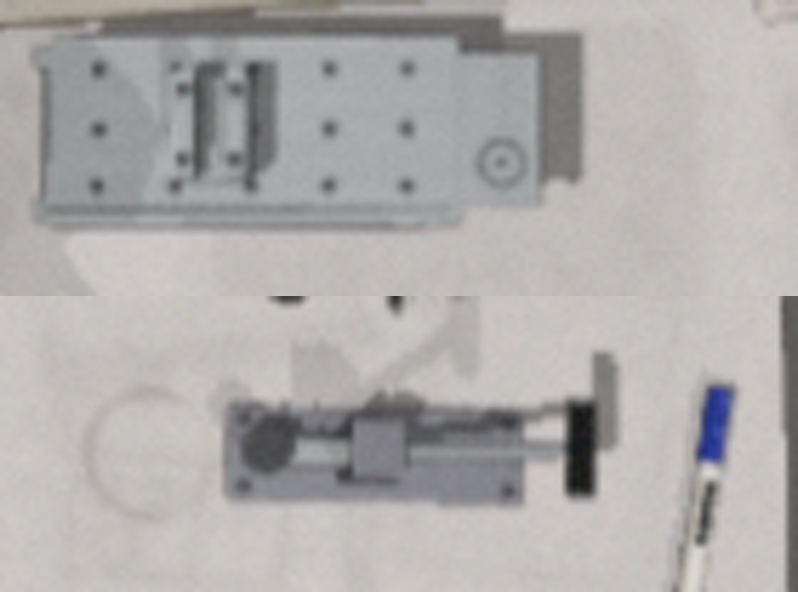

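```bash
python3 - <<'E'
from h import *
C=cam("top")
def A(p,z):return pix2w(C,np.array(p)/5.7+[150-.4,160-.4],z)
def B(p,z):return pix2w(C,(np.array(p)-[0,296])/5.7+[280-.4,170-.4],z)
np.set_printoptions(precision=4,suppress=True)
print("mark",A([[501,161]],.0665)) # ledge upper face?
print("top corners",A([[45,38],[458,40],[458,207],[45,207]],.066))
h=A([[97,69],[406,69],[97,186],[406,186]],.066);print("holes",h)
print("ledge",A([[540,54],[540,206]],.066))
print("saddle",B([[270,445]],.04),"tower",B([[380,449]],.069),"bar",B([[581,449]],.109),B([[581,402],[581,496]],.115))
print("base",B([[225,402],[225,498],[522,503],[522,408]],.008))
print("blocks etc",pix2w(C,np.array([[449,250],[477,250],[517,258],[380,349]])*.64,.01))
E
```

```text
mark [[0.4904 0.1143 0.0665]]
top corners [[0.5606 0.3818 0.066 ]
 [0.5605 0.14   0.066 ]
 [0.4637 0.1388 0.066 ]
 [0.4618 0.3794 0.066 ]]
holes [[0.5425 0.3505 0.066 ]
 [0.5434 0.1699 0.066 ]
 [0.4743 0.349  0.066 ]
 [0.4756 0.169  0.066 ]]
ledge [[0.5526 0.0925 0.066 ]
 [0.4646 0.0916 0.066 ]]
saddle [[ 0.4682 -0.1836  0.04  ]] tower [[ 0.4645 -0.2437  0.069 ]] bar [[ 0.4628 -0.3522  0.109 ]] [[ 0.4891 -0.351   0.115 ]
 [ 0.4359 -0.3505  0.115 ]]
base [[ 0.4958 -0.1609  0.008 ]
 [ 0.4383 -0.1609  0.008 ]
 [ 0.4363 -0.3409  0.008 ]
 [ 0.4935 -0.3414  0.008 ]]
blocks etc [[ 0.5914 -0.0522  0.01  ]
 [ 0.5919 -0.1136  0.01  ]
 [ 0.5751 -0.2016  0.01  ]
 [ 0.3744  0.0964  0.01  ]]
```

Measured positions match the given sizes. The lift point is about (0.490, 0.115) and the saddle (0.468, -0.184). The tower is about (0.465, -0.243), and the jack yaw is about -0.015 rad from +y. Next I'll go above the tower, turning the jaws onto the world x axis.

```bash
python3 -m crank '[[72,-195,0,0,0,-0.33],[72,-195,0,0,0,-0.33],[72,-195,0,0,0,-0.33],[72,-195,0,0,0,-0.33],[72,-195,0,0,0,-0.33]]' -1
python3 -m crank '[[72,-195,0,0,0,-0.33],[72,-195,0,0,0,-0.33],[72,-195,0,0,0,-0.33],[72,-195,0,0,0,-0.33],[72,-195,0,0,0,-0.33]]'
python3 -m crank '[[72,-195,0,0,0,-0.33],[72,-195,0,0,0,-0.33],[72,-195,0,0,0,-0.33],[72,-195,0,0,0,-0.33],[72,-195,0,0,0,-0.33]]'
python3 -m crank '[[72,-195,0,0,0,-0.35],[72,-195,0,0,0,-0.35],[72,-195,0,0,0,-0.35],[72,-195,0,0,0,-0.35],[72,-195,0,0,0,-0.35]]'
python3 -c "
from h import *
s=robot.sense();print(s['t'],s['position'],s['ee_rot'],s['qpos'],cv2.Rodrigues(s['ee_rot'])[0].round(3))"
```

```text
t: 0.52
position: [0.2239, 0.4091, 0.2415]
ee_rot: [-0.891, -3.012, 0.002]
ft_force: [1.1, -0.4, -0.2]
opening: 0.0851
grasp_force: 0.0
t: 0.93
position: [0.2958, 0.2143, 0.2419]
ee_rot: [1.373, 2.825, -0.0]
ft_force: [1.2, 0.5, 1.1]
opening: 0.0851
grasp_force: 0.0
t: 1.35
position: [0.3679, 0.0192, 0.2422]
ee_rot: [1.82, 2.56, 0.001]
ft_force: [0.6, 0.9, 0.4]
opening: 0.0855
grasp_force: 0.0
t: 1.77
position: [0.4399, -0.176, 0.2418]
ee_rot: [-2.239, -2.203, -0.0]
ft_force: [0.8, 1.4, 0.3]
opening: 0.0851
grasp_force: 0.0
1.7667 [ 0.43994546 -0.17595065  0.24182863] [-2.23904827e+00 -2.20291646e+00 -9.36059461e-05] [-5.28854241e-01 -1.12997404e-01  1.95905957e+00  2.07992643e-04
  1.29604127e+00 -5.12642693e-01] [[ 0.016  1.    -0.   ]
 [ 1.    -0.016  0.   ]
 [ 0.    -0.    -1.   ]]
```

```bash
python3 -m crank '[[24,-67,0,0,0,0],[24,-67,0,0,0,0],[24,-67,0,0,0,0],[24,-67,0,0,0,0]]'
python3 - <<'E'
from h import *
C,im=snap("wrist","w1.png"); print(-C[2].T@C[3],C[2].round(2).tolist())
print("pred saddle,tower,bar",w2pix(C,[[.468,-.184,.04],[.4645,-.2437,.069],[.4628,-.352,.109]]).round(1))
cv2.imwrite("pics/w1b.png",cv2.resize(im[:,:,::-1],(768,576)))
E
```

```text
t: 2.1
position: [0.4638, -0.2419, 0.2414]
ee_rot: [-2.239, -2.2, 0.0]
ft_force: [-0.5, -0.7, -0.1]
opening: 0.0856
grasp_force: 0.0
[ 0.46595925 -0.17470802  0.37377614] [[1.0, -0.02, -0.0], [-0.02, -0.96, 0.27], [-0.01, -0.26, -0.96]]
pred saddle,tower,bar [[254.  121.5]
 [251.8 179.2]
 [252.  288.8]]
```

View pics/w1b.png

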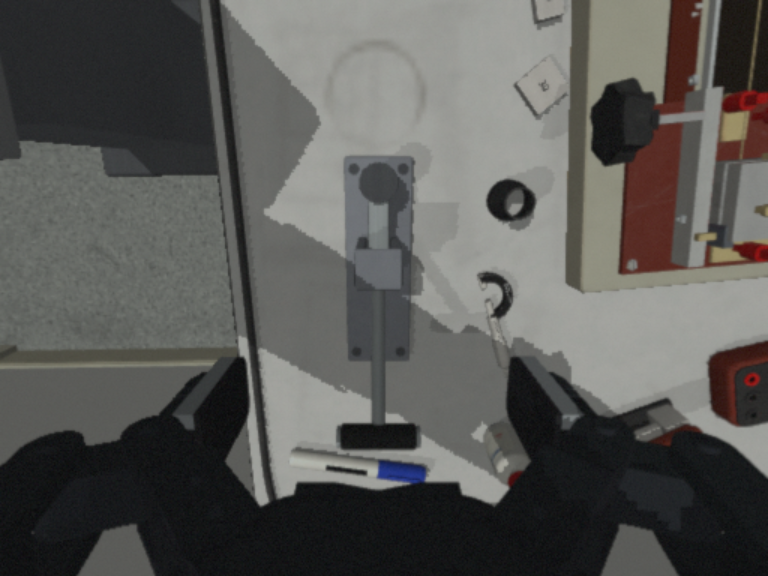

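The wrist view confirms the estimates: saddle (254,122), tower (252,179) and bar (252,291) all land where predicted. I'll descend and grip the tower.

```bash
python3 -m crank '[[1,-2,-190,0,0,0],[1,-2,-190,0,0,0],[1,-2,-190,0,0,0],[1,-2,-190,0,0,0],[1,-2,-190,0,0,0]]'
python3 -m crank '[[0,0,0,0,0,0],[0,0,0,0,0,0],[0,0,0,0,0,0],[0,0,0,0,0,0],[0,0,0,0,0,0]]' 1 40
python3 -m crank '[[0,0,0,0,0,0],[0,0,0,0,0,0],[0,0,0,0,0,0],[0,0,0,0,0,0],[0,0,0,0,0,0]]'
```

```text
t: 2.57
position: [0.4615, -0.2387, 0.0478]
ee_rot: [-2.231, -2.201, 0.002]
ft_force: [-1.2, 0.2, 0.7]
opening: 0.0852
grasp_force: 0.0
t: 2.98
position: [0.4663, -0.2437, 0.0554]
ee_rot: [2.235, 2.203, -0.0]
ft_force: [-3.7, 1.1, 8.7]
opening: 0.0333
grasp_force: 43.4
t: 3.4
position: [0.4663, -0.2437, 0.0553]
ee_rot: [2.235, 2.203, 0.0]
ft_force: [-3.7, 2.2, 6.4]
opening: 0.0335
grasp_force: 43.2
```

Gripped, with the opening at 33 mm. I'll lift slightly.

```bash
python3 -m crank '[[0,0,4,0,0,0],[0,0,8,0,0,0],[0,0,10,0,0,0],[0,0,10,0,0,0],[0,0,10,0,0,0]]'
python3 - <<'E'
from h import *
C,im=snap("wrist","w2.png"); cv2.imwrite("pics/w2b.png",cv2.resize(im[:,:,::-1],(640,480)))
C,im=snap("scene","s2.png")
a=cv2.imread("pics/s2.png")[190:290,280:460]; cv2.imwrite("pics/s2w2.png",np.vstack([cv2.resize(a,(540,300),interpolation=cv2.INTER_CUBIC),cv2.resize(im[:1],(540,1)),cv2.resize(cv2.imread("pics/w2.png"),(540,298))]))
s=robot.sense();print(s["position"],s["ft_force"],s["wrist_torque"],cv2.Rodrigues(s['ee_rot'])[0].round(3))
E
```

```text
t: 3.82
position: [0.4648, -0.2425, 0.062]
ee_rot: [-2.238, -2.204, -0.0]
ft_force: [-0.3, 0.4, -6.8]
opening: 0.0332
grasp_force: 41.5
[ 0.46462947 -0.2424456   0.06176792] [ 0.42787798 -0.4747503  -7.36498667] [ 0.08184395 -0.06161234 -0.00878112] [[ 0.015  1.    -0.001]
 [ 1.    -0.015  0.001]
 [ 0.001 -0.001 -1.   ]]
```

View pics/s2w2.png

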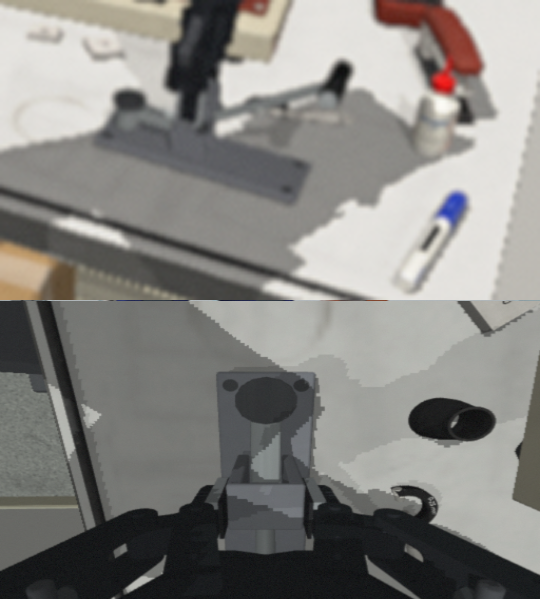

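The jack is lifted about 6.5 mm, level, with a load of 7 N. The saddle is at (252,128) in the wrist picture. Next I'll measure it in the hand and carry the jack to just short of the ledge.

```bash
python3 - <<'E'
from h import *
C=cam("wrist"); p=robot.sense()["position"]
s=pix2w(C,[[252.2,127.6]],.0465)[0]; print(s,"saddle-TCP",s-p)
im=cv2.imread("pics/w2.png"); g=cv2.cvtColor(im,cv2.COLOR_BGR2GRAY)[90:165,205:305]; print(g[::8,::6])
E
python3 -m crank '[[4,40,0,0,0,0],[8,80,0,0,0,0],[13,120,0,0,0,0],[18,160,0,0,0,0],[22,200,0,0,0,0]]'
python3 -m crank '[[0,0,0,0,0,0],[0,0,0,0,0,0]]'
python3 - <<'E'
from h import *
C,im=snap("wrist","w3.png"); p=robot.sense()["position"]
cv2.imwrite("pics/w3b.png",cv2.resize(im[:260,100:440,::-1],(780,596),interpolation=cv2.INTER_CUBIC))
print(p, "pred mark",w2pix(C,[[.4904,.1143,.066]]))
E
```

```text
[ 0.46661796 -0.18235081  0.0465    ] saddle-TCP [ 0.0019885   0.06009479 -0.01526792]
[[118 113  98  95  94  93  95  97  96  96 100 112 158 159 156 161 164]
 [ 86  83  86  86  87  84  87  80  53  83  75  74  75  73 118 118 156]
 [ 89  63  54  52  85  53  53  48  51  54  53  52  72  49  63 115 111]
 [ 98  85  52  70  50  55  51  51  51  53  53  53  51  45  48  73 101]
 [109  86  88  56  51  51  53  51  53  50  52  52  52  73  73  74 156]
 [116  87  87  57  50  50  52  51  52  50  52  50  51  75  73  71 103]
 [116  85  85  84  50  51  51  51  50  52  50  51  46  74  75  72 103]
 [119  86  83  86  53  52  52  49  51  53  50  42  72  73  73  69 102]
 [115  84  85  85  85  86  51  51  49  45  45  73  73  74  74  94 166]
 [118  85  85  87  85  86 100 104  97  85  76  72  74  72 115  91 167]]
t: 4.33
position: [0.487, -0.0411, 0.0621]
ee_rot: [-2.239, -2.204, -0.0]
ft_force: [0.9, 0.4, -6.7]
opening: 0.0333
grasp_force: 41.6
t: 4.5
position: [0.4865, -0.0403, 0.0618]
ee_rot: [-2.232, -2.21, 0.001]
ft_force: [-0.9, -0.7, -7.4]
opening: 0.0335
grasp_force: 41.3
[ 0.48683861 -0.04187685  0.06197794] pred mark [[ 256.12085386 -147.92669721]]
```

View pics/w3b.png

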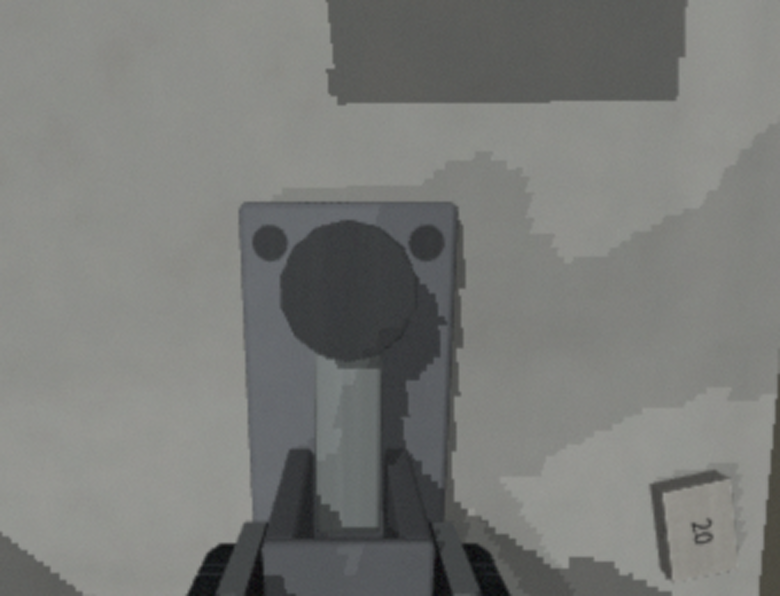

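The saddle is at wrist pixel (252,126.5), unchanged in the hand, and the ledge shadow is ahead. I'll slide it under the ledge.

```bash
python3 -m crank '[[0,25,0,0,0,0],[1,50,0,0,0,0],[1,75,0,0,0,0],[1.5,90,0,0,0,0],[1.5,95.5,0,0,0,0]]'
python3 -m crank '[[0,0,0,0,0,0],[0,0,0,0,0,0],[0,0,0,0,0,0]]'
python3 - <<'E'
from h import *
C,im=snap("wrist","w4.png"); s=robot.sense(); p=s["position"]
C2,im2=snap("top","t4.png")
a=cv2.resize(im[40:240,130:390,::-1],(520,400),interpolation=cv2.INTER_CUBIC)
b=cv2.resize(im2[165:212,200:330,::-1],(520,188),interpolation=cv2.INTER_CUBIC)
cv2.imwrite("pics/w4b.png",np.vstack([a,b]))
print(p,s["ft_force"], "pred mark",w2pix(C,[[.4904,.1143,.066]]),"saddle top",w2pix(C,[p+[.002,.06,-.0153]]))
E
```

```text
t: 4.97
position: [0.4887, 0.0532, 0.0622]
ee_rot: [-2.238, -2.204, -0.001]
ft_force: [-0.1, 0.2, -7.0]
opening: 0.0332
grasp_force: 41.3
t: 5.22
position: [0.4888, 0.0513, 0.0623]
ee_rot: [2.239, 2.203, -0.001]
ft_force: [-0.3, -0.3, -7.3]
opening: 0.0335
grasp_force: 41.3
[0.48873235 0.05137045 0.06227206] [ 0.41538305 -0.60931647 -7.47628562] pred mark [[251.11009504 122.93618201]] saddle top [[251.93626252 127.60789857]]
```

View pics/w4b.png

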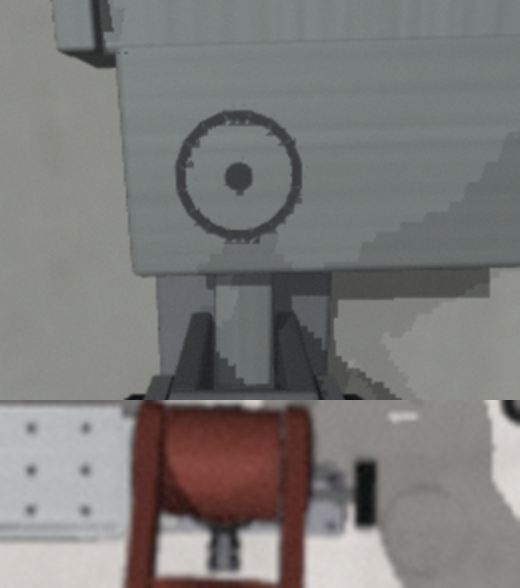

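```bash
python3 - <<'E'
from h import *
C=cam("wrist"); p=robot.sense()["position"]
for z in(.062,.066):
  m,e,t,c=pix2w(C,[[249,128.5],[249,176.3],[249,61.5],[188.5,64]],z); print(z,m,"edge-m",m[1]-e[1],"top-m",t[1]-m[1],"side",m[0]-c[0],"saddle err (move)",(m-p-[.002,.0601,0])[:2])
C=cam("top")
for z in(.062,.066): print(pix2w(C,[[150+501/5.7-.4,160+161/5.7-.4]],z))
E
```

```text
0.062 [0.48935356 0.1119622  0.062     ] edge-m 0.021886068700659234 top-m 0.02769650061675119 side 0.02512264750701282 saddle err (move) [-0.00136882  0.00037916]
0.066 [0.48939219 0.1121718  0.066     ] edge-m 0.021225352840532133 top-m 0.02686037433579165 side 0.02436422296383456 saddle err (move) [-0.00133019  0.00058876]
[[0.4907486  0.11452044 0.062     ]]
[[0.49044155 0.11433053 0.066     ]]
```

The ring is at wrist pixel (249,128.5). The 22 mm to the ledge edge checks out at z = 0.062. The saddle error is only about (-1.3, +0.5) mm, so I'll nudge it, lower and release.

```bash
python3 -m crank '[[-1,1,-2,0,0,0],[-1,1,-4,0,0,0],[-1,1,-6,0,0,0],[-1,1,-6.5,0,0,0],[-1,1,-6.5,0,0,0]]'
python3 -m crank '[[0,0,-0.5,0,0,0],[0,0,-0.5,0,0,0],[0,0,-0.5,0,0,0]]'
```

```text
t: 5.73
position: [0.4877, 0.054, 0.0563]
ee_rot: [-2.238, -2.204, -0.0]
ft_force: [-2.3, 3.0, -1.0]
opening: 0.0335
grasp_force: 42.2
t: 5.98
position: [0.4879, 0.0541, 0.0557]
ee_rot: [2.238, 2.205, 0.001]
ft_force: [-1.3, 4.1, 0.2]
opening: 0.0335
grasp_force: 42.3
```

```bash
python3 -m crank '[[0,0,0,0,0,0],[0,0,0,0,0,0],[0,0,0,0,0,0],[0,0,0,0,0,0],[0,0,0,0,0,0]]' -1
python3 -m crank '[[0,0,20,0,0,0],[0,0,50,0,0,0],[0,0,85,0,0,0],[0,0,120,0,0,0],[0,0,120,0,0,0]]'
python3 -m crank '[[0,-40,0,0,0,0],[0,-80,0,0,0,0],[0,-120,0,0,0,0],[0,-160,0,0,0,0],[0,-170,0,0,0,0]]' 1 60
python3 -m crank '[[0,0,0,0,0,0],[0,0,0,0,0,0],[0,0,0,0,0,0]]'
python3 - <<'E'
from h import *
C,im=snap("wrist","w5.png"); s=robot.sense(); p=s["position"]
C2,im2=snap("scene","s5.png")
a=cv2.resize(im[:300,100:420,::-1],(427,400)); b=cv2.resize(im2[130:260,180:380,::-1],(427,278),interpolation=cv2.INTER_CUBIC)
cv2.imwrite("pics/w5b.png",np.vstack([a,b])[:600])
print(p,s["ft_force"],s["opening"],"pred mark, bar, tower",w2pix(C,[[.4894,.1125,.062],[.485,-.0555,.109],[.487,.0543,.069]]))
E
```

```text
t: 6.4
position: [0.4881, 0.0535, 0.0556]
ee_rot: [2.237, 2.204, 0.001]
ft_force: [-0.2, -0.1, -1.2]
opening: 0.0853
grasp_force: 0.0
t: 6.82
position: [0.4933, 0.0535, 0.1835]
ee_rot: [2.23, 2.197, 0.016]
ft_force: [2.3, 0.3, 1.2]
opening: 0.0854
grasp_force: 0.0
t: 7.23
position: [0.488, -0.1214, 0.1759]
ee_rot: [2.239, 2.198, -0.002]
ft_force: [0.3, 0.6, -0.0]
opening: 0.0255
grasp_force: 0.0
t: 7.48
position: [0.4873, -0.1152, 0.1749]
ee_rot: [-2.237, -2.204, -0.0]
ft_force: [-1.5, 0.6, 0.5]
opening: -0.0002
grasp_force: 0.0
[ 0.48736003 -0.11490914  0.17494047] [-0.14496529  0.49197643  0.91490064] -0.00011738268067387694 pred mark, bar, tower [[ 248.72164012 -134.6602859 ]
 [ 245.70190927  124.52222791]
 [ 246.61184081  -38.33021848]]
```

View pics/w5b.png

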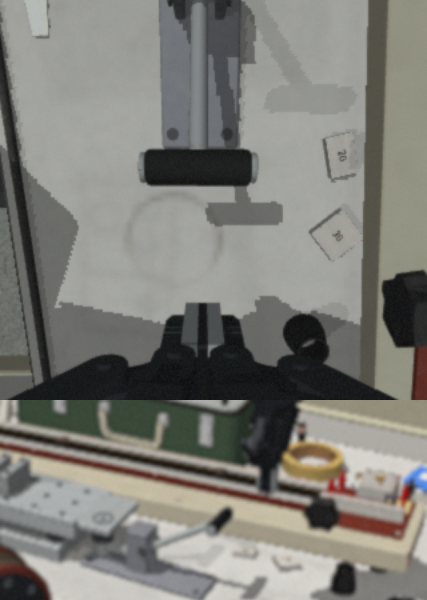

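The jack stands where planned: the bar is at wrist pixel (248,125) against a prediction of (246,124.5), with the handle up and the plate down. I'll push with closed fingertips along the crossbar's arc.

```bash
python3 -m crank '[[0,35,0,0,0,0],[0,57,-10,0,0,0],[0,57,-35,0,0,0],[0,57,-35,0,0,0],[0,57,-35,0,0,0]]'
python3 -m crank '[[0,-1,-5,0,0,0],[0,-2,-10,0,0,0],[0,-4,-15,0,0,0],[0,-6,-20,0,0,0],[0,-8,-26,0,0,0]]'
```

```text
t: 8.0
position: [0.486, -0.0577, 0.1389]
ee_rot: [-2.233, -2.205, 0.003]
ft_force: [-0.0, 0.1, 0.9]
opening: 0.0003
grasp_force: 0.0
t: 8.42
position: [0.489, -0.0689, 0.1154]
ee_rot: [2.236, 2.202, 0.001]
ft_force: [-0.3, -2.1, 3.9]
opening: 0.0001
grasp_force: 1.9
```

```bash
python3 -m crank '[[0,-2,-6,0,0,0],[0,-3,-12,0,0,0],[0,-4.5,-18,0,0,0],[0,-5.5,-24,0,0,0],[0,-6.5,-30,0,0,0]]'
python3 -m crank '[[0,-1,-6,0,0,0],[0,-1.5,-12,0,0,0],[0,-2,-17,0,0,0],[0,-2,-20,0,0,0],[0,-2,-20,0,0,0]]'
python3 -m crank '[[0,0,-1,0,0,0],[0,0,-2,0,0,0],[0,0,-2,0,0,0]]'
```

```text
t: 8.83
position: [0.489, -0.0756, 0.0852]
ee_rot: [2.235, 2.202, -0.0]
ft_force: [-0.2, -5.3, 6.9]
opening: -0.0
grasp_force: 3.7
t: 9.25
position: [0.4889, -0.0771, 0.0645]
ee_rot: [2.236, 2.202, 0.001]
ft_force: [-0.0, -3.7, 6.5]
opening: -0.0002
grasp_force: 3.1
t: 9.5
position: [0.4889, -0.0771, 0.0629]
ee_rot: [2.236, 2.202, 0.001]
ft_force: [0.7, -4.4, 5.9]
opening: 0.0001
grasp_force: 3.1
```

The handle is about level. I'll ease the sideways force, push slightly more, then check.

```bash
python3 -m crank '[[0,-1,-1,0,0,0],[0,-2,-2,0,0,0],[0,-2.5,-2,0,0,0],[0,-2.5,-2,0,0,0],[0,-2.5,-2,0,0,0]]'
python3 - <<'E'
from h import *
C,im=snap("wrist","w6.png"); s=robot.sense(); p=s["position"]
C2,im2=snap("scene","s6.png")
a=cv2.resize(im[:300,100:420,::-1],(427,400)); b=cv2.resize(im2[145:245,180:360,::-1],(427,237),interpolation=cv2.INTER_CUBIC)
cv2.imwrite("pics/w6b.png",np.vstack([a[:360],b]))
print(p,s["ft_force"],"mark at rest",w2pix(C,[[.4894,.1125,.062]]),"raised",w2pix(C,[[.4894,.1125,.083]]))
E
```

```text
t: 9.92
position: [0.4889, -0.0775, 0.0612]
ee_rot: [-2.24, -2.203, -0.005]
ft_force: [-0.5, 2.5, 9.9]
opening: 0.0001
grasp_force: 4.7
[ 0.48885344 -0.07746954  0.06123598] [-0.32859861  2.08410239  9.81141089] mark at rest [[ 241.24944761 -273.99899536]] raised [[ 238.64691419 -378.15074558]]
```

View pics/w6b.png

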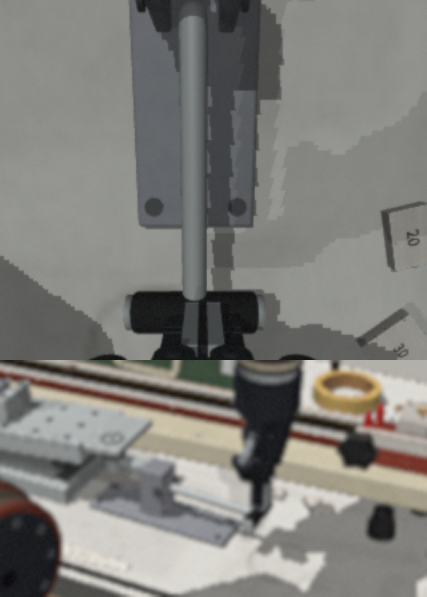

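The picture shows the plate raised, the handle level under the closed tips, and 10 N on them. As a last check, I'll see from the base's rear corners whether the jack slid.

```bash
python3 - <<'E'
from h import *
C=cam("wrist")
q=pix2w(C,np.array([[140,227],[254,227]])/1.334+[100,0],.008); m=q.mean(0); print(q,"saddle est",m+[.0025,.16,0])
C=cam("scene")
print("mark scene px->z", pix2w(C,[[180+112/2.372,145+(438-360)/2.37]],.085), w2pix(C,[[.489,.1125,.062],[.489,.1125,.083]]), [180+112/2.372,145+(438-360)/2.37])
s=robot.sense();print(s["t"],s["ft_force"])
E
```

```text
[[ 0.45988664 -0.045723    0.008     ]
 [ 0.51559592 -0.04666709  0.008     ]] saddle est [0.49024128 0.11380495 0.008     ]
mark scene px->z [[0.49434982 0.11849604 0.085     ]] [[228.2590664  186.22921954]
 [228.15722742 179.83255118]] [227.21753794266442, 177.91139240506328]
10.0167 [0.34258843 2.93361701 8.49081018]
```

The jack has not moved: the saddle is at about (0.490, 0.114), 1–2 mm from the lift point. The plate is up about 21 mm or more. Handing in.

```bash
python3 -m crank '[[0,0,0,0,0,0],[0,0,0,0,0,0],[0,0,0,0,0,0],[0,0,0,0,0,0]]'; python3 -c "
from station import robot
print(robot.close_job())"
```

```text
t: 10.35
position: [0.4888, -0.0775, 0.0612]
ee_rot: [2.24, 2.203, 0.005]
ft_force: [0.1, 2.3, 9.4]
opening: 0.0001
grasp_force: 4.6
the job is handed in; nothing more can be done
None
```

I handed the job in at 10.4 s with the jack's saddle about 1–2 mm from the lift point and its handle held down at about 9 N, keeping the plate up; the hand-in gave no verdict.

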